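# Index the rack shutter one click and fetch the tray it was locking

## Robot

A 6-joint arm with a two-finger parallel gripper is mounted at the origin on the work surface. World frame = base frame: x ahead of the robot, y to its left, z up, the work surface at z = 0. Lengths are in m, angles in rad, forces in N, time in s.
With the tool pointing down it reaches from about 0.35 to 0.85 m from the base axis. Payload 8.1 kg.
Tool frame: the origin (TCP) lies at the very end of the fingers, on their centre line; the grasp point (between the pads) lies 19 mm behind it; z points along the fingers, y is the line along which they close (so a half turn about z gives the same grasp; the last joint's range is limited). The gripper opens to 93 mm and grips with 3 to 60 N. Pads are 15 mm wide; open, the fingers measure 128 mm over their backs; the gripper's body (75 mm by 188 mm) begins 65 mm behind the grasp point.
Start: joints at [1.137, 0.13, 1.488, -0, 1.523, -0.085], TCP at [0.205, 0.564, 0.219] pointing down, gripper open.
Joint ranges: [-2.96, 2.96], [-0.89, 2.26], [0.02, 2.5], [-1.34, 4.48], [0, 2.73], [-2.66, 2.66]. Speed limits (rad/s): [2.39, 2.39, 2.79, 3.14, 3.14, 3.14].

## Interface

Orientations are given as a rotation vector (axis times angle).
In Python, from bench import env gives the robot as it stands.
- The arm moves only by the tool carry_out, never from a script. Its argument "series" is a list of rows, each a list of 5 numbers: the shift along the tool's x, y, z in mm, then the turn about the tool's z in degrees, then the closure, from 0 (fully open) to 1 (shut). A call has 1 to 20 rows; each row is the pose to reach, as a shift and turn from the pose commanded when the call began, along the tool's axes at that moment; what a row does not reach only later rows make up. A row lasts 1/12 s, in which the tool goes at most 41.7 mm and 7.16 degrees, less where a joint would pass 70% of its speed; a pose out of reach is approached as far as the arm can. A call with a gripper value outside its range is refused whole. The fingers move at their own pace and stop on an object; "newtons" is the grip in N (left out, the last holds). Time passes only in rows, so rows that repeat a pose let the fingers close. It gives the time, the measured TCP pose, the force, the opening and the grip force at its end, in the units of the state.
- env.read_state(): the state, without advancing time (a new reading comes with each control period).
- env.get_image(name): name is "side" or "top" or "wrist"; returns the picture (400x640x3 uint8, red, green, blue); there is no depth.
- env.camera_params(name): a dict with "mtx" (3x3 intrinsics, pixels), "R" (3x3) and "t" (3): a world point X has camera coordinates R X + t; the wrist camera has in their place "tool_from_camera" (4x4, takes a point from camera to tool coordinates, whose origin is the TCP and whose axes are the flange's). Camera axes: x right, y down, z forward; pixel columns grow to the right and rows downward; lengths in m; the calibration is good to about 2 mm. A picture is of the moment at which its call begins: read the wrist's pose just before it. camera_params takes no time and is no camera call.
- env.job_done(): hands the job in; it is judged then, once.
The state is a dict: "time_s": time; "q": joint angles; "joint_vel": joint speeds; "joint_torque": joint torques, N m; "tcp_pos": TCP position; "eef_rot": TCP orientation; "contact_force": force on the tool from outside, world axes, zero at the start; "moment": the same for the moment, N m; "grip_width": finger opening in m; "finger_force": force on a finger pad.
Only numpy, scipy, OpenCV 4.12 (cv2) and the standard library are available. Lean on these libraries where they do the work, as an engineer would, in place of code of your own. Each camera call takes 0.05 s, during which the arm holds its last target. There are 200 camera calls.

## Task

Slide the rack's shutter sideways by exactly one click, so that it stands at its middle stop: the tray it was blocking is then free and the tray next to it is locked in. Then slide the freed tray forward from under the rack's lip, lift it out, and set it down flat inside the empty shallow carton, keeping it about level all the way. Leave the other tray, the full box, the jar and the little box on the lip where they are.

Things in the scene. Friction and masses are not known exactly. Their poses are not given: they have to be found in the camera images.
- rack: Fixed plywood two-bay tray rack. Origin: on the bench (z=0), in the shutter's vertical plane, midway between the bays. -x is its open front (towards the robot), +y the way the shutter opens. Floor board 6 mm thick, x -100 to 150 mm, y -88 to 158. Bays centred at y=-38 (tray to fetch) and y=+38 (other tray), 70 mm wide, between 6 mm walls from x=8 to 148, up to z=46.
- lip_edge (a point): Middle of the front lower edge of the rack's steel lip (rack x=78, y=0, z=46 mm). The lip covers both bays from here back to x=151; it is 6 mm thick, top at z=52. A tray fully home is clear of it after sliding 60 mm forward.
- rim (a point): Middle of the upper inner edge of the rim, 22 mm high and 6 mm thick, that closes the flat apron before the rack (rack x=-94 mm). A tray can slide forward about 100 mm before it meets the rim. Also on the rack: a click housing, 36 mm high, at rack x 14 to 34, y 80 to 152.
- shutter (a joint): Shutter travel along rack +y, m. Upright aluminium plate 72 mm long (y), 6 mm thick, z=7 to 50 mm, across a bay's mouth. Click stops: 0 (before the bay at y=-38, the start), 0.076 (middle, before the bay at y=+38), 0.152 (parked). Sprung: about 10 N to leave a stop; past half-way (0.038) it springs on to 0.076 by itself, within 3 mm; pushed on past 0.114 it goes over to 0.152.
- shutter_tab (a point): Top centre of the tab on the shutter (moves with it): an upright block 16 mm (rack y) x 12 mm (rack x) standing on the middle of the plate, from z=50 to z=85 mm above the bench; this point is at z=85.
- tray: Tray to fetch: grey metal, open, 130 (x) x 60 (y) x 34 mm high, loaded with metal sorts, 0.3-0.6 kg. Origin: centre of its underside; -x its front. Starts in the bay at rack y=-38, axes along the rack's, underside at z=6 mm, origin 73 mm behind the shutter plane. Wooden upright grip at x=-34: 14 mm thick (x), 44 wide (y), top 62 mm above the underside; contents stay below 22 mm.
- tray_b: The other tray, identical, in the bay at y=+38. Leave it.
- carton: Empty shallow cardboard carton, fixed to the bench, left or right of the rack: 164 mm (x) x 88 mm (y), walls 26 mm high and 4 mm thick, floor 4 mm thick (tray then rests 4 mm above the bench). Origin: centre of its underside. The tray lies in it lengthwise, either way round.
- full_box: Bystander: cardboard box full of metal sorts, 164 x 100 x 55 mm, 1.6 kg, on the side opposite the carton. Origin: centre of its underside.
- jar: Bystander: jar, 72 mm diameter, 120 mm high, beyond and to the left of the rack. Origin: centre of its underside.
- roof_box: Bystander: little loose box of sorts, 52 x 80 x 24 mm, standing on the rack's lip (its top at z=76 mm). Origin: centre of its underside.
Mind the look-alikes: they are no part of the job. What is shaped like the tray but yellow is not meant. Leave any red look-alike of the carton alone.

How it is judged:
By the outcome, as a careful person would: the job done as asked, in the order asked, and still so for the second after the job is handed in, with the robot touching nothing.
It also fails if it takes over 50 s, if anything falls off the work surface, if the arm or the gripper's body presses on something with over 40 N, if the wrist force passes 120 N, or if a joint passes its speed limit or range.

## Working session

There is one attempt and no reset: what is moved stays moved. The work goes in short steps, Python scripts to look and compute and a tool call to move; the robot and the scene stay as the last step left them, time stands still between calls to the robot, and variables do not carry over. Pictures are saved under pics/ and viewed, at most 10 in all, crops included, and the job is handed in when it is done.

Besides the shell and the picture viewer there is one more tool, called after "Call:" by a JSON object that holds its "op" and its "data", one argument or row to a line. carry_out: Moves the arm, as the interface text tells. Its arguments: {"type":"object","properties":{"series":{"type":"array","items":{"type":"array","items":{"type":"number"}}},"newtons":{"type":"number"}},"required":["series"]}

```bash
mkdir -p pics; python3 - <<'E'
from bench import env
import cv2,numpy as np
np.set_printoptions(precision=4,suppress=True)
s=env.read_state();print(s)
for n in("top","side"):
    cv2.imwrite(f"pics/{n}0.png",env.get_image(n)[:,:,::-1]);p=env.camera_params(n);print(n,p)
print(env.camera_params("wrist"))
E
```

```text
{'time_s': 0.0, 'q': array([ 1.1366,  0.1312,  1.4893, -0.    ,  1.523 , -0.0854]), 'joint_vel': array([ 0.0006, -0.    , -0.0003,  0.0009,  0.0014, -0.0005]), 'joint_torque': array([  0.0007, -55.9829, -49.1768,   0.0769,   0.0355,  -0.0002]), 'tcp_pos': array([0.2048, 0.5633, 0.2176]), 'eef_rot': array([-0.545 , -3.0935,  0.0029]), 'contact_force': array([-0.5404,  0.3974,  0.4954]), 'moment': array([ 0.016 ,  0.0365, -0.0265]), 'finger_force': 0.0, 'grip_width': 0.09283187492456078}
top {'mtx': array([[370.5266,   0.    , 327.4335],
       [  0.    , 370.5266, 193.9371],
       [  0.    ,   0.    ,   1.    ]]), 'R': array([[-0.0124, -0.9999, -0.0091],
       [-0.9957,  0.0131, -0.0916],
       [ 0.0918,  0.008 , -0.9957]]), 't': array([0.0206, 0.4927, 1.0438])}
side {'mtx': array([[385.6692,   0.    , 326.7711],
       [  0.    , 385.6692, 199.2939],
       [  0.    ,   0.    ,   1.    ]]), 'R': array([[ 0.6885, -0.7251,  0.0095],
       [-0.373 , -0.3653, -0.8529],
       [ 0.6219,  0.5837, -0.522 ]]), 't': array([-0.3308,  0.2372,  0.7684])}
{'mtx': array([[317.7249,   0.    , 317.3552],
       [  0.    , 317.7249, 203.8493],
       [  0.    ,   0.    ,   1.    ]]), 'tool_from_camera': array([[-0.0007, -0.9664, -0.2569,  0.0714],
       [ 1.    , -0.0005, -0.0008, -0.0005],
       [ 0.0007, -0.2569,  0.9664, -0.166 ],
       [ 0.    ,  0.    ,  0.    ,  1.    ]])}
```

View pics/top0.png

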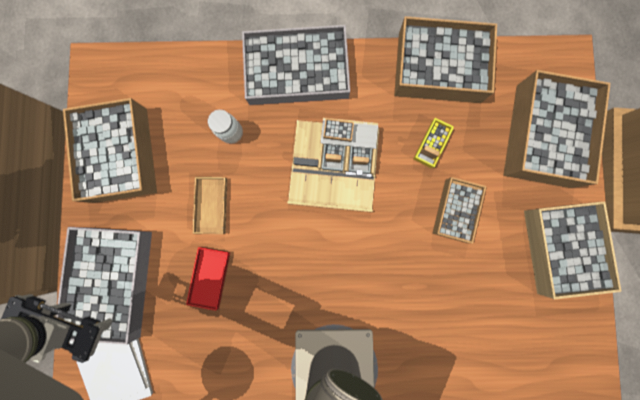

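View pics/side0.png

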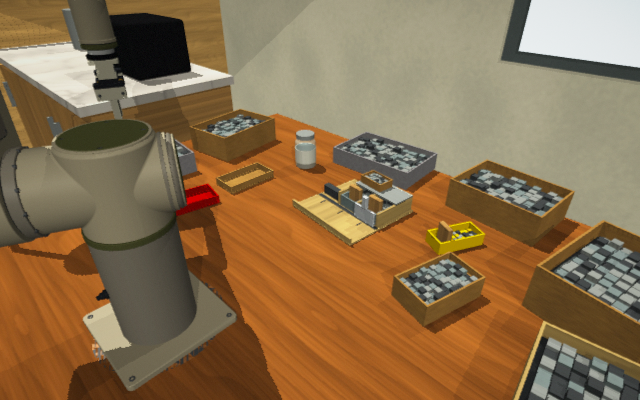

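```bash
cat > h.py <<'E'
from bench import env
import cv2,numpy as np
from scipy.spatial.transform import Rotation as Ro
np.set_printoptions(precision=4,suppress=True)
def ray(n,uv,s=None):
    p=env.camera_params(n);d=np.linalg.inv(p["mtx"])@[uv[0],uv[1],1]
    if n=="wrist":
        T=p["tool_from_camera"];R=Ro.from_rotvec(s["eef_rot"]).as_matrix()
        return s["tcp_pos"]+R@T[:3,3],R@T[:3,:3]@d
    return -p["R"].T@p["t"],p["R"].T@d
def plane(n,uv,z,s=None):
    o,d=ray(n,uv,s);return o+d*(z-o[2])/d[2]
E
python3 - <<'E'
from h import *
a=cv2.imread("pics/top0.png")[105:225,280:390]
b=cv2.imread("pics/side0.png")[160:255,285:420]
cv2.imwrite("pics/c1.png",np.hstack([cv2.resize(a,(400,436),interpolation=2),cv2.resize(b,(400,281),interpolation=2) if 0 else cv2.copyMakeBorder(cv2.resize(b,(400,281),interpolation=2),0,155,0,0,0)]))
for n,uv,z in[("FL",(289,204),.006),("FR",(373,211),.006),("BL",(297,121),.006),("BR",(380,124),.052),("lipFR",(377,150),.046),("yellow",(434,143),0),("carTL",(195,178),.026),("carTR",(225,178),.026),("carBL",(194,234),.026),("carBR",(224,234),.026)]:print(n,plane("top",uv,z))
s=env.read_state();print(Ro.from_rotvec(s["eef_rot"]).as_matrix())
E
```

```text
FL [0.4664 0.127  0.006 ]
FR [ 0.4429 -0.1175  0.006 ]
BL [0.7139 0.1024 0.006 ]
BR [ 0.688  -0.1379  0.052 ]
lipFR [ 0.6143 -0.1284  0.046 ]
yellow [ 0.6427 -0.3039  0.    ]
carTL [0.5439 0.3965 0.026 ]
carTR [0.5427 0.3095 0.026 ]
carBL [0.3829 0.396  0.026 ]
carBR [0.3819 0.3103 0.026 ]
[[-0.9398  0.3418 -0.0007]
 [ 0.3418  0.9398 -0.0015]
 [ 0.0002 -0.0016 -1.    ]]
```

View pics/c1.png

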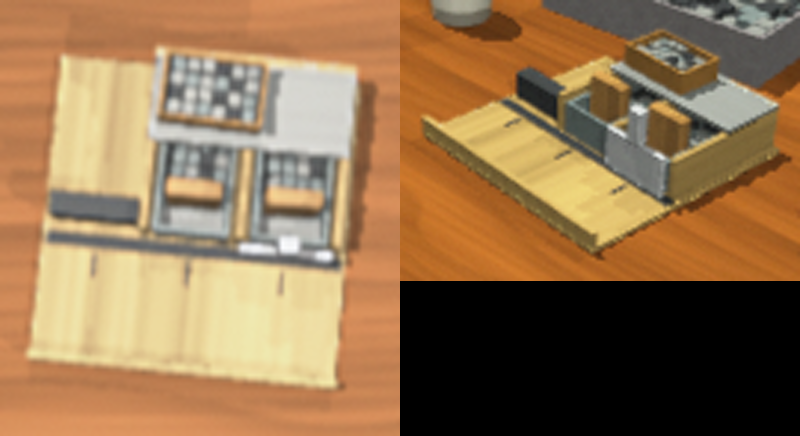

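Call:
{"op": "carry_out", "data": {
  "series": [
    [-24,-23,-4,-1,0],
    [-48,-46,-8,-2,0],
    [-75,-71,-13,-3,0],
    [-102,-97,-18,-4,0],
    [-130,-123,-23,-5,0],
    [-158,-150,-28,-6,0],
    [-186,-177,-33,-7,0],
    [-214,-203,-38,-8,0],
    [-242,-230,-43,-9,0],
    [-270,-257,-48,-10,0],
    [-298,-284,-53,-11,0],
    [-326,-310,-58,-12,0],
    [-354,-337,-63,-13,0],
    [-382,-363,-68,-14,0],
    [-410,-390,-72,-14.4,0],
    [-436,-415,-76,-14.4,0],
    [-458,-436,-79,-14.4,0],
    [-472,-449,-81,-14.4,0],
    [-480,-456,-82,-14.4,0],
    [-480,-456,-82,-14.4,0]
  ]
}}

```text
time_s: 1.77
tcp_pos: [0.5006, -0.0303, 0.3002]
eef_rot: [-0.157, -3.137, 0.0]
contact_force: [0.4, 1.2, -0.3]
grip_width: 0.0932
finger_force: 0.0
```

```bash
python3 - <<'E'
from h import *
s=env.read_state();im=env.get_image("wrist")[:,:,::-1]
cv2.imwrite("pics/w1.png",im);import pickle;pickle.dump(s,open("w1.pkl","wb"))
cv2.imwrite("pics/w1v.png",cv2.resize(im,(800,500),interpolation=2))
print(s["time_s"],s["tcp_pos"],s["q"],s["joint_vel"]);print(Ro.from_rotvec(s["eef_rot"]).as_matrix())
E
```

```text
1.7667 [ 0.5006 -0.0303  0.3002] [-0.1624 -0.1565  1.6255 -0.0003  1.6734 -1.6334] [ 0.0461 -0.0309  0.027   0.0165  0.012   0.0359]
[[-0.995   0.0997 -0.0009]
 [ 0.0997  0.995  -0.0002]
 [ 0.0009 -0.0003 -1.    ]]
```

View pics/w1v.png

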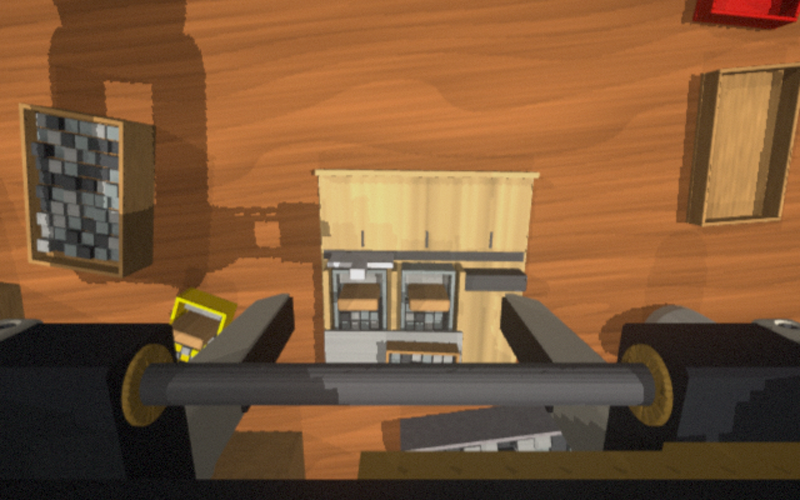

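```bash
python3 - <<'E'
from h import *
im=cv2.imread("pics/w1.png")
cv2.imwrite("pics/w1c.png",cv2.resize(im[130:280,245:445],(800,600),interpolation=2))
E
```

```text
(no output)
```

View pics/w1c.png

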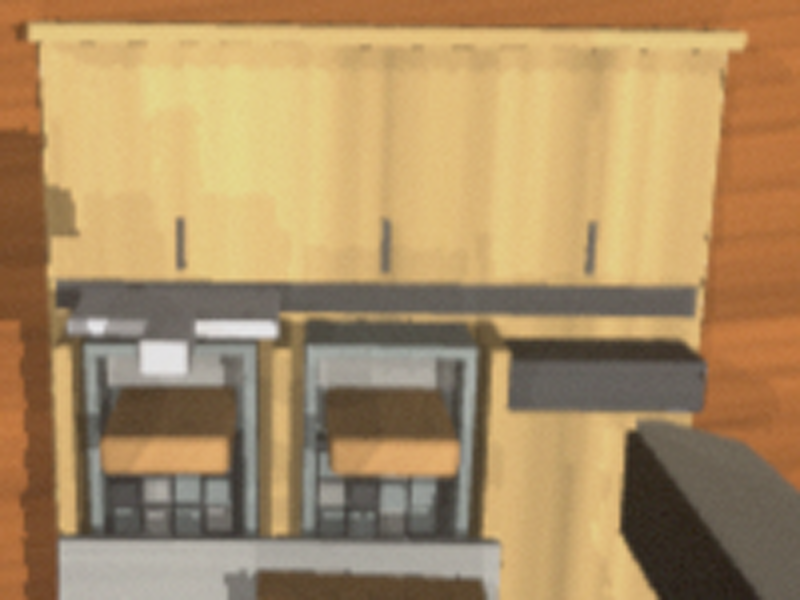

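```bash
python3 - <<'E'
from h import *
from scipy.optimize import least_squares
import pickle
s=pickle.load(open("w1.pkl","rb"))
f=lambda u,v:(245+(u+.5)/4-.5,130+(v+.5)/4-.5)
P={"tab":(164,357,.085,0,-38),"shut":(173,328,.050,0,-38),"gripA":(167,455,.068,39,-38),"gripB":(395,457,.068,39,38),
"t1":(181,243,.006,None,-38),"t2":(386,246,.006,None,38),"t3":(591,248,.006,None,114),"lipm":(278,541,.052,78,0),"housR":(705,410,.036,34,152),"housL":(510,410,.036,34,80)}
W={k:plane("wrist",f(*p[:2]),p[2],s) for k,p in P.items()}
def res(q):
    c,d=np.cos(q[2]),np.sin(q[2]);r=[]
    for k,p in P.items():
        e=W[k][:2]-q[:2];x,y=c*e[0]+d*e[1],-d*e[0]+c*e[1]
        r+= [0 if p[3] is None else x*1e3-p[3],y*1e3-p[4]]
    return np.array(r)
o=least_squares(res,[.55,-.04,-.1],loss="soft_l1",f_scale=2);print(o.x,np.degrees(o.x[2]))
for k,r in zip(P,res(o.x).reshape(-1,2)):print(k,W[k],r)
# carton rim, wrist
for uv in[(720,70),(800,66),(705,222),(783,217)]:print(plane("wrist",(uv[0]/1.25,uv[1]/1.25),.026,s))
# top-view carton: orange floor mask
E
```

```text
[ 0.5499 -0.0388 -0.1079] -6.180595460002432
tab [ 0.5454 -0.0756  0.085 ] [-0.4966  0.9181]
shut [ 0.5461 -0.0761  0.05  ] [0.204  0.5534]
gripA [ 0.5848 -0.0813  0.068 ] [ 0.2993 -0.4647]
gripB [ 0.5932 -0.0053  0.068 ] [ 0.4221 -0.0261]
t1 [ 0.5261 -0.0746  0.006 ] [ 0.     -0.1539]
t2 [0.5349 0.0008 0.006 ] [ 0.     -0.1846]
t3 [0.5433 0.0764 0.006 ] [ 0.     -0.1773]
lipm [ 0.6275 -0.0485  0.052 ] [ 0.1257 -1.2498]
housR [0.5995 0.1081 0.036 ] [-0.558  -0.5623]
housL [0.5925 0.0386 0.036 ] [-0.0179  1.5518]
[0.3845 0.312  0.026 ]
[0.3889 0.3925 0.026 ]
[0.5422 0.3121 0.026 ]
[0.5452 0.3981 0.026 ]
```

Call:
{"op": "carry_out", "data": {
  "series": [
    [-14,-12,12,0,0.2],
    [-32,-27,32,0.46,0.4],
    [-45,-38,60,0.46,0.5],
    [-49,-41,90,0.46,0.5],
    [-49,-41,120,0.46,0.5],
    [-49,-41,150,0.46,0.5],
    [-49,-41,178,0.46,0.5],
    [-49,-41,200,0.46,0.5],
    [-49,-41,218,0.46,0.5],
    [-49,-41,230,0.46,0.5],
    [-49,-41,238,0.46,0.5],
    [-49,-41,242,0.46,0.5],
    [-49,-41,242,0.46,0.5]
  ],
  "newtons": 40
}}

```text
time_s: 2.9
tcp_pos: [0.5449, -0.0736, 0.0584]
eef_rot: [-0.165, -3.137, -0.0]
contact_force: [0.8, -0.2, 0.0]
grip_width: 0.0468
finger_force: 0.0
```

Call:
{"op": "carry_out", "data": {
  "series": [
    [0,0,0,0,0.7],
    [0,0,0,0,1],
    [0,0,0,0,1],
    [0,0,0,0,1],
    [0,0,0,0,1],
    [0,0,0,0,1],
    [0,0,0,0,1]
  ],
  "newtons": 25
}}

```text
time_s: 3.48
tcp_pos: [0.5455, -0.0746, 0.0592]
eef_rot: [0.166, 3.136, -0.001]
contact_force: [0.1, -0.7, 3.8]
grip_width: 0.0158
finger_force: 25.0
```

Call:
{"op": "carry_out", "data": {
  "series": [
    [0,4,0,0,1],
    [0,10,0,0,1],
    [0,17,0,0,1],
    [0,24,0,0,1],
    [0,31,0,0,1],
    [0,38,0,0,1],
    [0,45,0,0,1],
    [0,52,0,0,1],
    [0,59,0,0,1],
    [0,65,0,0,1],
    [0,70,0,0,1],
    [0,74,0,0,1],
    [0,75,0,0,1],
    [0,75,0,0,1],
    [0,75,0,0,1]
  ]
}}

```text
time_s: 4.73
tcp_pos: [0.5538, 0.0002, 0.0592]
eef_rot: [0.165, 3.135, -0.0]
contact_force: [5.7, 0.5, 5.6]
grip_width: 0.0158
finger_force: 25.0
```

Call:
{"op": "carry_out", "data": {
  "series": [
    [0,0,0,0,0.5],
    [0,0,0,0,0.5],
    [0,0,0,0,0.5],
    [0,0,0,0,0.5],
    [0,0,-10,0,0.6],
    [0,0,-30,0,0.6],
    [0,0,-60,0,0.6],
    [0,0,-95,0,0.6],
    [0,0,-125,0,0.6],
    [0,0,-145,0,0.6],
    [0,0,-155,0,0.6],
    [0,0,-155,0,0.6]
  ]
}}

```text
time_s: 5.73
tcp_pos: [0.5545, 0.0002, 0.2171]
eef_rot: [0.165, 3.132, -0.0]
contact_force: [-0.1, -0.1, 1.1]
grip_width: 0.0372
finger_force: 0.0
```

```bash
python3 - <<'E'
from h import *
s=env.read_state();im=env.get_image("wrist")[:,:,::-1]
cv2.imwrite("pics/w2.png",im);import pickle;pickle.dump(s,open("w2.pkl","wb"))
print(s["time_s"],s["tcp_pos"],s["grip_width"]);print(Ro.from_rotvec(s["eef_rot"]).as_matrix())
E
```

```text
5.7333 [0.5545 0.0002 0.2171] 0.03720346826414356
[[-0.9944  0.1053  0.0051]
 [ 0.1053  0.9944 -0.0005]
 [-0.0051  0.     -1.    ]]
```

View pics/w2.png

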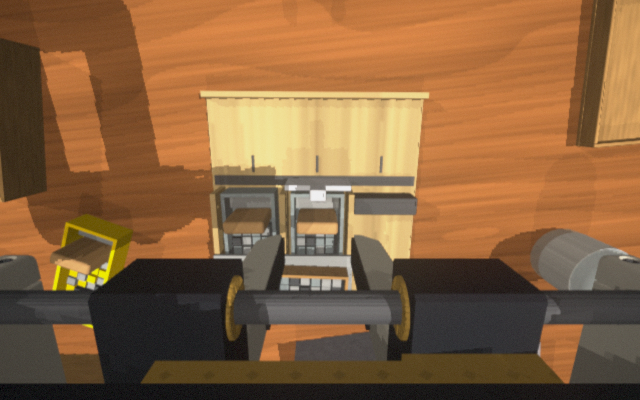

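Call:
{"op": "carry_out", "data": {
  "series": [
    [-5,-12,0,7,0.67],
    [-11,-26,0,14,0.67],
    [-18,-40,0,21,0.67],
    [-25,-54,0,28,0.67],
    [-32,-67,0,35,0.67],
    [-37,-75,0,42,0.67],
    [-38.6,-77.6,0,49,0.67],
    [-38.6,-77.6,8,56,0.67],
    [-38.6,-77.6,20,63,0.67],
    [-38.6,-77.6,35,70,0.67],
    [-38.6,-77.6,52,77,0.67],
    [-38.6,-77.6,70,84,0.67],
    [-38.6,-77.6,85,90,0.67],
    [-38.6,-77.6,95,90,0.67],
    [-38.6,-77.6,100,90,0.67],
    [-38.6,-77.6,100,90,0.67],
    [-38.6,-77.6,100,90,0.67]
  ]
}}

```text
time_s: 7.2
tcp_pos: [0.5829, -0.0809, 0.1133]
eef_rot: [-2.332, -2.104, 0.001]
contact_force: [0.3, 0.9, -0.0]
grip_width: 0.0309
finger_force: 0.0
```

```bash
python3 - <<'E'
from h import *
s=env.read_state();print(s["time_s"],s["tcp_pos"],s["grip_width"],s["q"]);R=Ro.from_rotvec(s["eef_rot"]).as_matrix();print(R,np.degrees(np.arctan2(R[1,0],R[0,0])))
print("to grip, tool mm",R.T@(np.array([.5847,-.081,.043])-s["tcp_pos"])*1e3)
E
```

```text
7.2 [ 0.5829 -0.0809  0.1133] 0.030895120516061886 [-0.225   0.173   1.6369 -0.      1.3325 -0.122 ]
[[ 0.1028  0.9947 -0.0008]
 [ 0.9947 -0.1028  0.0002]
 [ 0.0001 -0.0008 -1.    ]] 84.10133145832589
to grip, tool mm [ 0.0712  1.8367 70.3185]
```

Call:
{"op": "carry_out", "data": {
  "series": [
    [0,1,12,0.3,0.67],
    [0,1.5,28,0.3,0.67],
    [0,1.5,44,0.3,0.67],
    [0,1.5,57,0.3,0.67],
    [0,1.5,65,0.3,0.67],
    [0,1.5,69,0.3,0.67],
    [0,1.5,70,0.3,0.67],
    [0,1.5,70,0.3,0.67],
    [0,1.5,70,0.3,0.67]
  ]
}}

```text
time_s: 7.95
tcp_pos: [0.5854, -0.0813, 0.0446]
eef_rot: [2.34, 2.094, 0.001]
contact_force: [0.6, 0.8, 0.7]
grip_width: 0.0308
finger_force: 0.0
```

Call:
{"op": "carry_out", "data": {
  "series": [
    [0,0,0,0,0.75],
    [0,0,0,0,0.85],
    [0,0,0,0,1],
    [0,0,0,0,1],
    [0,0,0,0,1],
    [0,0,0,0,1],
    [0,0,0,0,1]
  ],
  "newtons": 55
}}

```text
time_s: 8.53
tcp_pos: [0.5853, -0.0812, 0.0443]
eef_rot: [2.34, 2.094, 0.001]
contact_force: [1.2, -0.0, 3.7]
grip_width: 0.0137
finger_force: 55.0
```

Gripped (13.7 mm). Slide forward 72 mm along tool −y.

Call:
{"op": "carry_out", "data": {
  "series": [
    [0,-2,0,0,1],
    [0,-6,0,0,1],
    [0,-11,0,0,1],
    [0,-16,0,0,1],
    [0,-22,0,0,1],
    [0,-28,0,0,1],
    [0,-34,0,0,1],
    [0,-40,0,0,1],
    [0,-46,0,0,1],
    [0,-52,0,0,1],
    [0,-58,0,0,1],
    [0,-63,0,0,1],
    [0,-68,0,0,1],
    [0,-71,0,0,1],
    [0,-73,0,0,1],
    [0,-73,0,0,1],
    [0,-73,0,0,1],
    [0,-73,0,0,1]
  ],
  "newtons": 55
}}

```text
time_s: 10.03
tcp_pos: [0.5121, -0.0731, 0.0443]
eef_rot: [2.341, 2.095, 0.0]
contact_force: [2.7, -0.8, 9.0]
grip_width: 0.0134
finger_force: 55.0
```

Call:
{"op": "carry_out", "data": {
  "series": [
    [0,0,-2,0,1],
    [0,0,-5,0,1],
    [0,0,-10,0,1],
    [0,0,-16,0,1],
    [0,0,-24,0,1],
    [0,0,-33,0,1],
    [0,0,-43,0,1],
    [0,0,-53,0,1],
    [0,0,-64,0,1],
    [0,0,-75,0,1],
    [0,0,-86,0,1],
    [0,0,-96,0,1],
    [0,0,-105,0,1],
    [0,0,-111,0,1],
    [0,0,-114,0,1],
    [0,0,-115,0,1],
    [0,0,-115,0,1],
    [0,0,-115,0,1]
  ]
}}

```text
time_s: 11.53
tcp_pos: [0.5117, -0.0729, 0.158]
eef_rot: [-2.34, -2.095, 0.001]
contact_force: [1.1, 0.0, -4.6]
grip_width: 0.0136
finger_force: 55.0
```

```bash
python3 - <<'E'
from h import *
s=env.read_state();print(s["time_s"],s["tcp_pos"],s["grip_width"],s["contact_force"]);R=Ro.from_rotvec(s["eef_rot"]).as_matrix()
print(R)
a=env.get_image("side")[:,:,::-1];b=env.get_image("top")[:,:,::-1]
cv2.imwrite("pics/c3.png",np.hstack([cv2.resize(a[100:280,230:430],(400,360),interpolation=2),cv2.resize(b[100:280,180:380],(400,360),interpolation=2)]))
cv2.imwrite("pics/top3.png",b)
yawt=np.radians(0.3)   # carton yaw
cen=np.array([.4635,.353]); g=cen+.034*np.array([-np.cos(yawt),-np.sin(yawt)])
print("grip target",g,"tool mm",R.T@(np.r_[g,s["tcp_pos"][2]]-s["tcp_pos"])*1e3)
E
```

```text
11.5333 [ 0.5117 -0.0729  0.158 ] 0.01356604577855573 [ 1.1137  0.0092 -4.6296]
[[ 0.1105  0.9939 -0.0011]
 [ 0.9939 -0.1105  0.0002]
 [ 0.0001 -0.0011 -1.    ]]
grip target [0.4295 0.3528] tool mm [ 414.0533 -128.761     0.1905]
```

View pics/c3.png

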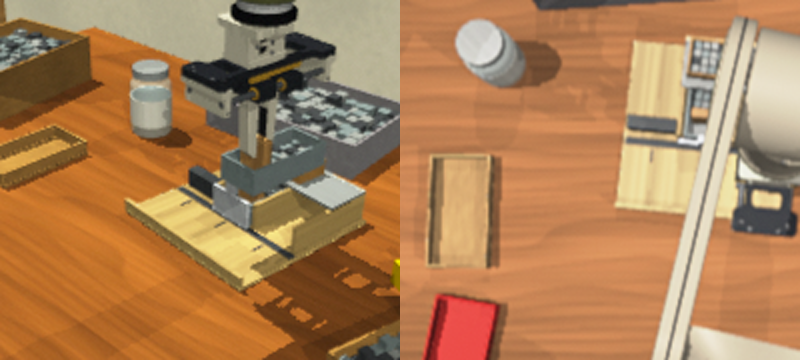

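Call:
{"op": "carry_out", "data": {
  "series": [
    [5,-1.5,0,0,1],
    [14,-4.3,0,0,1],
    [28,-8.6,0,-0.4,1],
    [47,-14.5,0,-0.8,1],
    [71,-22,0,-1.2,1],
    [97,-30,0,-1.6,1],
    [124,-38,0,-2,1],
    [152,-47,0,-2.4,1],
    [180,-56,0,-2.8,1],
    [208,-64,0,-3.2,1],
    [236,-73,0,-3.6,1],
    [264,-82,0,-4,1],
    [292,-90,0,-4.4,1],
    [319,-99,0,-4.8,1],
    [345,-107,0,-5.2,1],
    [368,-114,0,-5.5,1],
    [387,-120,0,-5.7,1],
    [401,-124,0,-5.7,1],
    [410,-127,0,-5.7,1],
    [414.5,-128.3,0,-5.7,1]
  ]
}}

```text
time_s: 13.3
tcp_pos: [0.4297, 0.3543, 0.1585]
eef_rot: [-2.232, -2.21, 0.0]
contact_force: [-0.1, 0.2, -3.6]
grip_width: 0.014
finger_force: 55.0
```

Call:
{"op": "carry_out", "data": {
  "series": [
    [0,0,0,0,1],
    [0,0,0,0,1],
    [0,0,5,0,1],
    [0,0,12,0,1],
    [0,0,22,0,1],
    [0,0,34,0,1],
    [0,0,46,0,1],
    [0,0,58,0,1],
    [0,0,68,0,1],
    [0,0,74,0,1],
    [0,0,76,0,1],
    [0,0,76,0,1],
    [0,0,76,0,1]
  ]
}}

```text
time_s: 14.38
tcp_pos: [0.4307, 0.3534, 0.083]
eef_rot: [2.234, 2.209, 0.001]
contact_force: [1.3, 0.3, -4.2]
grip_width: 0.0136
finger_force: 55.0
```

```bash
python3 - <<'E'
from h import *
s=env.read_state();print(s["time_s"],s["tcp_pos"],s["grip_width"],s["contact_force"]);R=Ro.from_rotvec(s["eef_rot"]).as_matrix()
print(R)
a=env.get_image("side")[:,:,::-1];w=env.get_image("wrist")[:,:,::-1]
b=env.get_image("top")[:,:,::-1]
cv2.imwrite("pics/c4.png",np.vstack([np.hstack([cv2.resize(a[110:230,180:330],(400,320),interpolation=2),cv2.resize(b[150:270,150:300],(400,320),interpolation=2)]),np.pad(cv2.resize(w,(448,280),interpolation=3),((0,0),(0,352),(0,0)))]))
E
```

```text
14.3833 [0.4307 0.3534 0.083 ] 0.013621574784524665 [ 1.2792  0.257  -4.2005]
[[ 0.0112  0.9999  0.0005]
 [ 0.9999 -0.0112  0.0004]
 [ 0.0004  0.0005 -1.    ]]
```

View pics/c4.png

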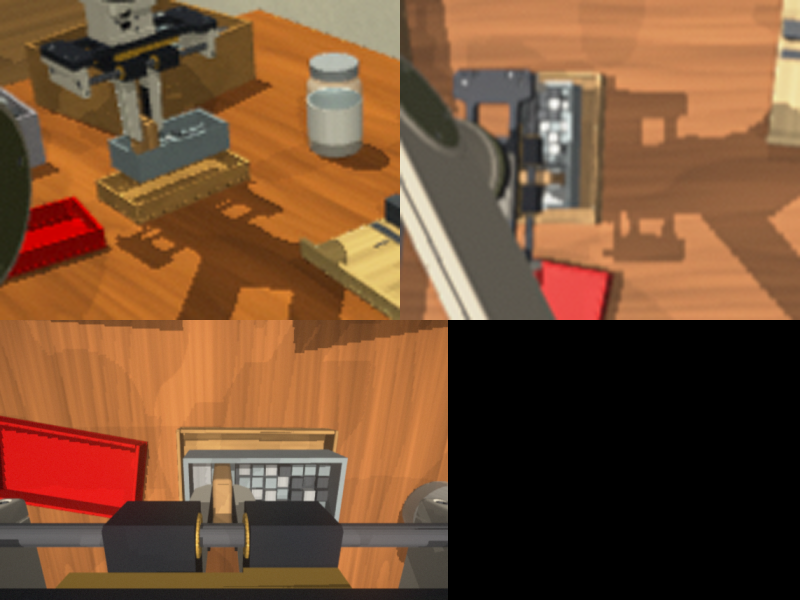

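```bash
python3 - <<'E'
from h import *
s=env.read_state()
for n,u,v,z in[("trayL",184,453,.0787),("trayR",346,458,.0787),("carL",180,430,.026),("carR",336,431,.026)]:print(n,plane("wrist",((u+.5)/.7-.5,(v-320+.5)/.7-.5),z,s))
for n,u,v,z in[("cTR",601,73,.026),("cBR",598,221,.026),("trTR",578,86,.0787),("trBR",577,208,.0787),("cTL?",540,72,.026),("cBL",545,222,.026)]:print(n,plane("top",(150+(u-400)/2.667,150+v/2.667),z))
E
```

```text
trayL [0.4008 0.3868 0.0787]
trayR [0.5288 0.3811 0.0787]
carL [0.3889 0.3989 0.026 ]
carR [0.5454 0.396  0.026 ]
cTR [0.5445 0.3085 0.026 ]
cBR [0.3851 0.3096 0.026 ]
trTR [0.5239 0.317  0.0787]
trBR [0.399  0.3161 0.0787]
cTL? [0.5465 0.3748 0.026 ]
cBL [0.3847 0.3664 0.026 ]
```

Call:
{"op": "carry_out", "data": {
  "series": [
    [0.5,0,3,0,1],
    [1,0,8,0,1],
    [1,0,14,0,1],
    [1,0,20,0,1],
    [1,0,26,0,1],
    [1,0,31,0,1],
    [1,0,35,0,1],
    [1,0,37,0,1],
    [1,0,38,0,1],
    [1,0,39,0,1],
    [1,0,40,0,1],
    [1,0,40,0,1],
    [1,0,40,0,1]
  ]
}}

```text
time_s: 15.62
tcp_pos: [0.4305, 0.3542, 0.0428]
eef_rot: [2.234, 2.209, 0.001]
contact_force: [0.5, -0.6, -3.8]
grip_width: 0.0134
finger_force: 55.0
```

Call:
{"op": "carry_out", "data": {
  "series": [
    [0,0,0.5,0,1],
    [0,0,1,0,1],
    [0,0,1.2,0,1],
    [0,0,1.2,0,1],
    [0,0,1.2,0,1]
  ]
}}

```text
time_s: 16.03
tcp_pos: [0.4307, 0.3543, 0.0423]
eef_rot: [2.234, 2.209, 0.001]
contact_force: [-3.4, -2.6, 5.7]
grip_width: 0.0137
finger_force: 55.0
```

Touched down. Release, with a moderate opening, then rise.

Call:
{"op": "carry_out", "data": {
  "series": [
    [0,0,0,0,0.9],
    [0,0,0,0,0.8],
    [0,0,0,0,0.7],
    [0,0,0,0,0.68],
    [0,0,0,0,0.68],
    [0,0,-5,0,0.68],
    [0,0,-15,0,0.68],
    [0,0,-30,0,0.68],
    [0,0,-55,0,0.68],
    [0,0,-80,0,0.68],
    [0,0,-110,0,0.68],
    [0,0,-135,0,0.68],
    [0,0,-150,0,0.68],
    [0,0,-155,0,0.68],
    [0,0,-155,0,0.68]
  ]
}}

```text
time_s: 17.28
tcp_pos: [0.4314, 0.3549, 0.199]
eef_rot: [2.233, 2.208, 0.006]
contact_force: [-0.2, 0.5, -1.2]
grip_width: 0.0299
finger_force: 0.0
```

```bash
python3 - <<'E'
from h import *
s=env.read_state();print(s["time_s"],s["tcp_pos"],s["contact_force"])
a=env.get_image("side")[:,:,::-1];w=env.get_image("wrist")[:,:,::-1]
b=env.get_image("top")[:,:,::-1]
cv2.imwrite("pics/c5.png",np.vstack([np.hstack([cv2.resize(a[110:260,180:430],(400,240),interpolation=2),cv2.resize(b[100:280,180:400],(400,327),interpolation=2)[:240]]),np.pad(cv2.resize(w,(560,350),interpolation=3),((0,0),(0,240),(0,0)))]))
E
```

```text
17.2833 [0.4314 0.3549 0.199 ] [-0.1645  0.5065 -1.1623]
```

View pics/c5.png

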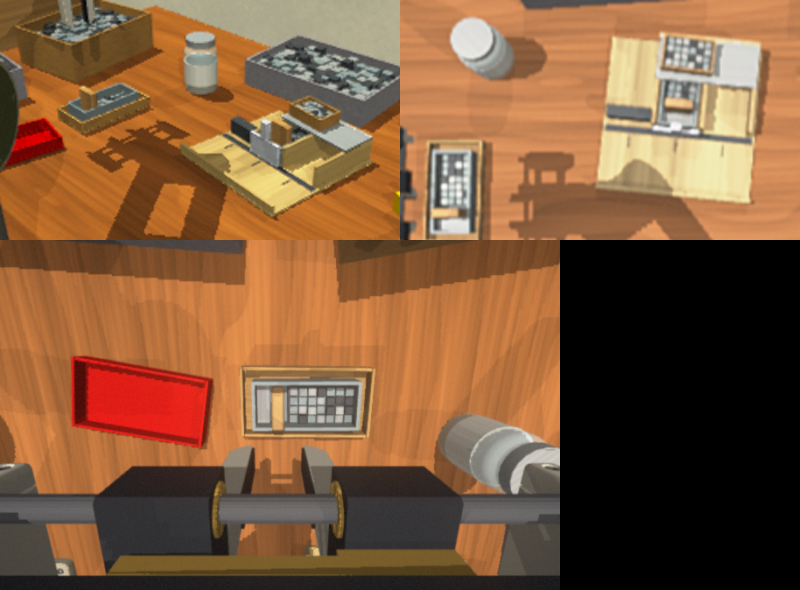

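The picture shows the tray flat inside the carton (about (307,403)). The shutter is at its middle stop in front of the other tray, and the roof box, jar and full box have not moved.

```bash
python3 -c "
from bench import env
print(env.job_done())"
```

```text
the job is handed in; nothing more can be done
None
```

The job is handed in at about 17 s: the shutter stands at its middle stop and the freed tray lies flat in the empty carton; in the last pictures the other tray, jar and roof box look unmoved, and nothing went near the full box.

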